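# Re-peg the vent stay of a slide-drying cabinet

### The arm

A 6-joint arm with a two-finger parallel gripper is mounted at the origin on the work surface. World frame = base frame: x ahead of the robot, y to its left, z up, the work surface at z = 0. Lengths are in m, angles in rad, forces in N, time in s.
With the tool pointing down it reaches from about 0.225 to 0.875 m from the base axis. Payload 3.4 kg.
Tool frame: the origin (TCP) lies at the very end of the fingers, on their centre line; the grasp point (between the pads) lies 19 mm behind it; z points along the fingers, y is the direction in which the jaws open and shut (so a half turn about z gives the same grasp; the last joint's range is limited). The gripper opens to 85 mm and grips with 20 to 120 N. Pads are 22 mm wide; open, the fingers measure 114 mm over their backs; the gripper's body (76 mm by 85 mm) begins 54 mm behind the grasp point. The pads swing forward as they close: fully open they stand 13 mm farther back than shut.
Start: joints at [1.18, 0.276, 1.505, -0, 1.361, -0.121], TCP at [0.153, 0.554, 0.231] pointing down, gripper open.
Joint ranges: [-2.89, 2.89], [-0.75, 2.08], [0.22, 2.7], [-1.18, 4.32], [0.11, 2.71], [-2.7, 2.7]. Speed limits (rad/s): [2.57, 2.57, 3.14, 3.14, 3.14, 3.14].

### API

Orientations are given as a rotation vector (axis times angle).
In Python, from bench import telemetry, imaging, job gives the robot as it stands.
- The arm moves only by the tool carry_out, never from a script. Its argument "increments" is a list of rows, each a list of 3 entries, a list of its own where there are three numbers: the shift along the tool's x, y, z in m, then the turn, a rotation vector about the tool's x, y, z in degrees, then the opening in per cent of the stroke, from 0 (shut) to 100 (fully open). A call has 1 to 20 rows; each row is the pose to reach, as a shift and turn from the pose commanded when the call began, along the tool's axes at that moment; what a row does not reach only later rows make up. A row lasts 1/10 s, in which the tool goes at most 50 mm and 8.59 degrees, less where a joint would pass 70% of its speed; a pose out of reach is approached as far as the arm can. A call with a gripper value outside its range is refused whole. The fingers move at their own pace and stop on an object; "squeeze" is the grip in N (left out, the last holds). Time passes only in rows, so rows that repeat a pose let the fingers close. It gives the time, the measured TCP pose, the force and the opening at its end, in the units of the state.
- telemetry.get_obs(): the state, without advancing time (a new reading comes with each control period).
- imaging.grab_frame(name): name is "side" or "top" or "wrist"; returns (picture, depth): 420x560x3 uint8, red, green, blue; 420x560 float32, m along the optical axis (not along the pixel's ray), 0 where there is no reading.
- imaging.get_calibration(name): a dict with "fovy" (degrees; the focal length in pixels is half the picture's height over the tangent of half this angle, whatever the lens; pixels are square), "cx", "cy" (the principal point, pixels), "D" ([k1, k2, p1, p2, k3] as OpenCV has them; the pictures are not rectified), "world_to_cam" (4x4, takes a point from world to camera coordinates). Camera axes: x right, y down, z forward; pixel columns grow to the right and rows downward; lengths in m; the calibration is good to about 2 mm. A picture is of the moment at which its call begins: read the wrist's pose just before it. get_calibration takes no time and is no camera call; for the wrist camera it gives the pose at the moment of the call.
- job.job_done(): hands the job in, once; it reports no verdict.
The state is a dict: "t": time; "qpos": joint angles; "qvel": joint speeds; "tau": joint torques, N m; "tool_pos": TCP position; "eef_rot": TCP orientation; "force": force on the tool from outside, world axes, zero at the start; "moment": the same for the moment, N m; "grip_width": opening from 0.0 (shut) to 1.0 (fully open).
Only numpy, scipy, OpenCV 4.12 (cv2) and the standard library are available. Lean on these libraries where they do the work, as an engineer would, in place of code of your own. Each camera call takes 0.05 s, during which the arm holds its last target. There are 200 camera calls.

### The job

The vent on top of the white slide-drying cabinet is shut; set it half open. Take the stay by its ball knob, lift it off its pin, draw the shutter open with it and drop the stay's middle hole fully down over the pin so that the bar lies flat, then let go. Feel for the pin gently: it bends if loaded with more than 20 N, and leave the other things on the bench where they stand.

Things in the scene. Friction and masses are not known exactly. Their poses are not given: they have to be found in the camera images.
- cabinet: White drying cabinet, 200 mm (x) by 400 mm (y) by 80 mm high, fixed to the bench. Origin at the centre of its underside on the bench top; z up. The shutter opens along its +y axis, and the stay lies along +y on its centre line. On its top: two 9 mm high rails along y at x = +-53 mm, from y = -163 to +53 mm, and the vent gear.
- shutter (a joint): Sliding aluminium shutter over the vent, 96 x 100 mm: metres from shut (0; grows along the cabinet's +y, stop at 0.105). About 1.2 N of friction; stays where it is left. Starts at 0 to 0.004. With the middle hole on the pin it reads 0.041 to 0.063 depending on where the pin is clamped (with the end hole 0.081 or more).
- stay (a joint): Lift of the stay, radians about its horizontal hinge at the pivot (0 = flat, grows as the knob end is raised, to 0.7). It falls back by its own weight (bar and knob about 260 g). When the plain bar between slot and middle hole rests on the pin's tip it reads about 0.09 to 0.12; above 0.25 it clears the pin everywhere.
- pivot (a point): Hinge of the stay on the shutter, at the level of the stay's underside (90 mm above the bench); on the cabinet's centre line at y = -60 mm when shutter = 0, moving with it. Here the stay also swivels sideways by +-0.1 rad. The stay is a flat steel bar, 24 mm wide, 4 mm thick, running from here along +y to 192 mm.
- knob (a point): Centre of the black ball knob, 22 mm diameter, on a 10 mm thick stem, 175 mm along the bar from the pivot and 30 mm above the bar's underside. Free all round and above: grasp it from above.
- middle_hole (a point): Centre of the stay's middle hole (8 mm diameter) at the bar's underside, 90 mm along the bar from the pivot. The bar also has an end hole (8 mm) at 50 mm, and a slot 8 mm wide from 124 to 156 mm in which the pin stands at the start; between these it is plain.
- pin_bracket: Steel bracket, 22 x 64 x 6 mm, on the cabinet top under the stay; origin at the centre of its underside, y = +82 mm on the cabinet's centre line. Its pin, 6 mm thick with a round tip 11 mm above the flat stay's underside (101 mm above the bench), is clamped on the centre line anywhere from -10 to +10 mm along y from the origin: not measured, to be felt or seen.
- reagent_bottle: Bystander: amber bottle, 60 mm diameter, 130 mm tall, on the bench left of the cabinet; origin at the centre of its underside.
- beaker: Bystander: glass beaker, 70 mm diameter, 85 mm tall, on the bench right of the cabinet; origin at the centre of its underside.
- slide_box: Bystander: flat slide box, 102 x 82 x 34 mm, on the bench left of the cabinet; origin at the centre of its underside.

How it is judged:
On the way, in this order (a step that is already met when the one before it is completed fails the run):
1. the stay is lifted off its pin (stay raised by more than 0.07 rad) (value of joint stay above 0.07 rad), for 0.1 s.
2. the shutter is drawn open more than 25 mm with the stay still raised (value of joint shutter above 0.025 m and value of joint stay above 0.05 rad), for 0.1 s.
At the end, for the whole second after the job is handed in: The stay lies flat (raised less than 0.025 rad) with its middle hole down over the pin, so that the shutter is half open (38 to 66 mm from shut) and at rest, the knob released (value of joint stay below 0.025 rad and value of joint shutter between 0.038 and 0.066 m and velocity of joint shutter between -0.01 and 0.01 m/s); the robot touches nothing.
It fails at once if the pin and its bracket are loaded with more than 20 N (contact force between pin_bracket and anything else above 20 N).
It fails at once if the reagent bottle is moved more than 30 mm (distance of reagent_bottle from where it was at the start of the episode above 0.03 m).
It fails at once if the beaker is moved more than 30 mm (distance of beaker from where it was at the start of the episode above 0.03 m).
It fails at once if the slide box is moved more than 30 mm (distance of slide_box from where it was at the start of the episode above 0.03 m).
It also fails if it takes over 48 s, if anything falls off the work surface, if the arm or the gripper's body presses on something with over 40 N, if the wrist force passes 120 N, or if a joint passes its speed limit or range.

## Working session

There is one attempt and no reset: what is moved stays moved. The work goes in short steps, Python scripts to look and compute and a tool call to move; the robot and the scene stay as the last step left them, time stands still between calls to the robot, and variables do not carry over. Pictures are saved under pics/ and viewed, about 8 in all and at most 12, crops included, and the job is handed in when it is done.

Besides the shell and the picture viewer there is one more tool, called after "Emit:" in YAML: its name, and indented under it one key for each argument. carry_out: Moves the arm, as the interface text tells. Its arguments: {"type":"object","properties":{"increments":{"type":"array"},"squeeze":{"type":"number"}},"required":["increments"]}

```bash
mkdir -p pics; ls
python3 - <<'E'
from bench import telemetry, imaging
import cv2, numpy as np
print({k:np.round(v,4) for k,v in telemetry.get_obs().items()})
ims=[]
for n in("top","side"):
    p,d=imaging.grab_frame(n); np.savez(f"{n}0.npz",p=p,d=d)
    cv2.imwrite(f"pics/{n}0.png",p[:,:,::-1])
    c=imaging.get_calibration(n);print(n,c["fovy"],c["cx"],c["cy"],c["D"],np.round(c["world_to_cam"],4).tolist())
E
```

```text
pics
{'t': np.float64(0.0), 'qpos': array([ 1.18  ,  0.2766,  1.5062,  0.    ,  1.3607, -0.121 ]), 'qvel': array([ 0.0001, -0.0004, -0.0009, -0.0006, -0.0015,  0.0005]), 'tau': array([-4.00000e-04, -4.16777e+01, -2.45805e+01, -4.00000e-04,
        1.11000e-02, -0.00000e+00]), 'tool_pos': array([0.1531, 0.5537, 0.2304]), 'eef_rot': array([-4.2250e-01, -3.1126e+00,  2.8000e-03]), 'force': array([-0.0707, -0.0953, -0.7649]), 'moment': array([-0.0191, -0.001 , -0.0606]), 'grip_width': np.float64(0.9998)}
top 51.47355646481245 291.44276264341187 202.49697281047355 [-0.13979772  0.          0.          0.          0.        ] [[-0.0145, -0.9999, 0.0035, -0.0515], [-0.9826, 0.0136, -0.1852, 0.5255], [0.1851, -0.0061, -0.9827, 1.0343], [0.0, 0.0, 0.0, 1.0]]
side 54.54184565584435 274.25418572169593 214.92690376408436 [-0.03370333  0.          0.          0.          0.        ] [[0.7948, -0.6068, 0.0053, -0.428], [-0.4442, -0.5878, -0.6762, 0.2598], [0.4134, 0.5351, -0.7367, 1.0688], [0.0, 0.0, 0.0, 1.0]]
```

View pics/top0.png

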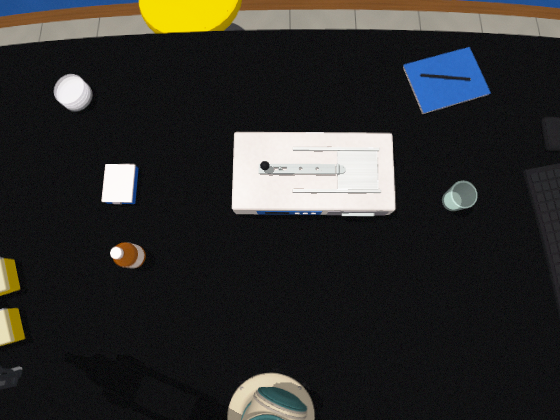

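View pics/side0.png

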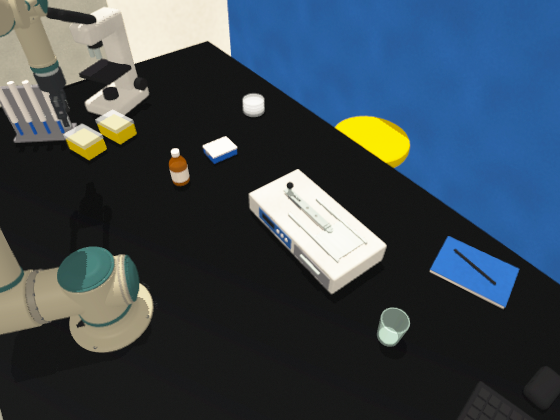

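The top view shows the cabinet with its top face at about (233–394, 132–211) and +y to the left. The knob is at (264,166) and the pivot is near (342,169). Both views show the bottle, box and beaker well clear of the cabinet.

```bash
cat > h.py <<'E'
import numpy as np, cv2
from bench import imaging
def K(c): 
    f=210/np.tan(np.radians(c["fovy"]/2)); return np.array([[f,0,c["cx"]],[0,f,c["cy"]],[0,0,1]])
def cloud(d,c):
    v,u=np.mgrid[0:420,0:560]; uv=np.stack([u,v],-1).reshape(-1,1,2).astype(float)
    n=cv2.undistortPoints(uv,K(c),np.array(c["D"])).reshape(420,560,2)
    X=np.dstack([n*d[...,None],d]); T=np.linalg.inv(np.array(c["world_to_cam"]))
    return X@T[:3,:3].T+T[:3,3]
def onplane(uv,z,c):
    n=cv2.undistortPoints(np.array(uv,float).reshape(-1,1,2),K(c),np.array(c["D"])).reshape(-1,2)
    T=np.linalg.inv(np.array(c["world_to_cam"])); r=np.c_[n,np.ones(len(n))]@T[:3,:3].T
    return T[:3,3]+r*((z-T[2,3])/r[:,2])[:,None]
E
python3 - <<'E'
from h import *
for n in("top","side"):
    z=np.load(n+"0.npz");p,d=z["p"],z["d"];c=imaging.get_calibration(n);W=cloud(d,c)
    m=(d>0)&(W[...,2]>.07)&(W[...,2]<.1)&(W[...,0]>.3)&(W[...,0]<.75)&(abs(W[...,1])<.35)
    k,l,s,_=cv2.connectedComponentsWithStats(m.astype(np.uint8)); i=1+s[1:,4].argmax()
    P=W[l==i]; r=cv2.minAreaRect(P[:,:2].astype(np.float32)); print(n,r,np.median(P[:,2]),s[i])
    x0,y0,w,h=s[i,:4]
    roi=np.zeros_like(m);roi[y0:y0+h,x0:x0+w]=1
    kk=roi&(p.max(2)<60)&(W[...,2]>.105)&(W[...,2]<.145)
    v,u=np.nonzero(kk);print("knob px",u.mean(),v.mean(),len(u),W[kk].mean(0),W[kk].max(0),W[kk].min(0),onplane([[u.mean(),v.mean()]],.12,c))
z=np.load("top0.npz");cv2.imwrite("pics/c.png",cv2.resize(z["p"][120:220,225:405,::-1],None,fx=4.4,fy=4.4,interpolation=cv2.INTER_CUBIC))
E
```

```text
top ((0.5997675061225891, -0.11372582614421844), (0.40105098485946655, 0.20317509770393372), 88.59610748291016) 0.08100755970526952 [  232   132   164    81 12583]
knob px 264.3888888888889 165.38888888888889 54 [0.59952767 0.0036994  0.12695338] [0.60781386 0.01193972 0.13332509] [ 0.59209587 -0.00483434  0.11886209] [[0.60147238 0.004094   0.12      ]]
side ((0.5977147817611694, -0.1136624813079834), (0.4014616012573242, 0.2041219174861908), 88.834716796875) 0.08068244467583036 [ 249  169  137  113 7038]
knob px 289.38461538461536 185.15384615384616 26 [0.59609742 0.00152274 0.12370665] [0.60235595 0.00936838 0.13090987] [ 0.58968492 -0.00610411  0.11212548] [[0.5986671  0.00452176 0.12      ]]
```

View pics/c.png

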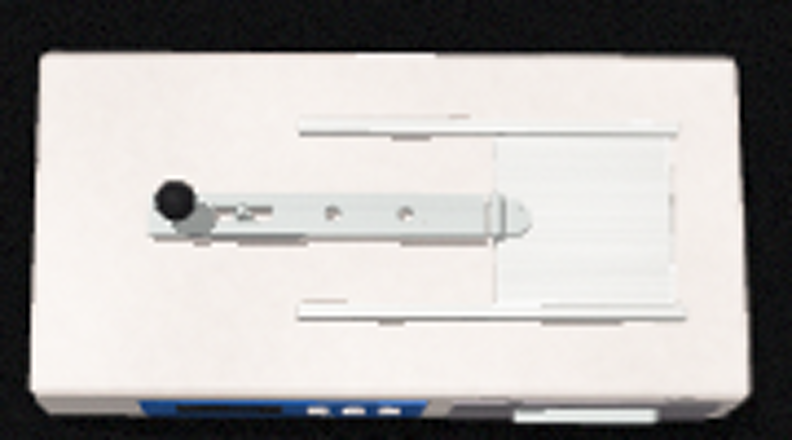

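The crop shows the pin in the slot at crop (245,212), the middle hole at (332,212) and the end hole at (405,213). The cabinet centre is about (0.599, -0.114), with its +y axis turned 1.3° toward world +x. The knob at y≈0.004 agrees with the shutter being about 3 mm open. I'll move above the knob with the jaws across the bar.

Emit:
carry_out:
  increments:
    - [[-0.577, -0.411, 0.03], [0, 0, 75.8], 100]
    - [[-0.577, -0.411, 0.03], [0, 0, 75.8], 100]
    - [[-0.577, -0.411, 0.03], [0, 0, 75.8], 100]
    - [[-0.577, -0.411, 0.03], [0, 0, 75.8], 100]
    - [[-0.577, -0.411, 0.03], [0, 0, 75.8], 100]
    - [[-0.577, -0.411, 0.03], [0, 0, 75.8], 100]
    - [[-0.577, -0.411, 0.03], [0, 0, 75.8], 100]
    - [[-0.577, -0.411, 0.03], [0, 0, 75.8], 100]
    - [[-0.577, -0.411, 0.03], [0, 0, 75.8], 100]
    - [[-0.577, -0.411, 0.03], [0, 0, 75.8], 100]
    - [[-0.577, -0.411, 0.03], [0, 0, 75.8], 100]
    - [[-0.577, -0.411, 0.03], [0, 0, 75.8], 100]
    - [[-0.577, -0.411, 0.03], [0, 0, 75.8], 100]
    - [[-0.577, -0.411, 0.03], [0, 0, 75.8], 100]
    - [[-0.577, -0.411, 0.03], [0, 0, 75.8], 100]
    - [[-0.577, -0.411, 0.03], [0, 0, 75.8], 100]
    - [[-0.577, -0.411, 0.03], [0, 0, 75.8], 60]
    - [[-0.577, -0.411, 0.03], [0, 0, 75.8], 60]
    - [[-0.577, -0.411, 0.03], [0, 0, 75.8], 60]
    - [[-0.577, -0.411, 0.03], [0, 0, 75.8], 60]
  squeeze: 20

```text
t: 2.1
tool_pos: [0.5993, 0.0054, 0.2017]
eef_rot: [2.244, 2.199, 0.001]
force: [-0.0, -0.7, -0.2]
grip_width: 0.6
```

Run:
```python
from h import *
from bench import telemetry
o=telemetry.get_obs();print({k:np.round(o[k],4) for k in("t","qpos","tool_pos","eef_rot","force","grip_width")})
c=imaging.get_calibration("wrist");p,d=imaging.grab_frame("wrist")
np.savez("w1.npz",p=p,d=d,T=c["world_to_cam"])
print({k:np.round(v,4).tolist() for k,v in c.items()})
cv2.imwrite("pics/w1.png",p[:,:,::-1])
```

```text
{'t': np.float64(2.1), 'qpos': array([-1.0710e-01,  3.2930e-01,  1.5010e+00,  2.0000e-04,  1.3109e+00,
       -8.6800e-02]), 'tool_pos': array([0.5993, 0.0054, 0.2017]), 'eef_rot': array([2.2438e+00, 2.1986e+00, 7.0000e-04]), 'force': array([-0.0203, -0.6753, -0.226 ]), 'grip_width': np.float64(0.5997)}
{'fovy': 69.4654, 'cx': 279.4391, 'cy': 202.6466, 'D': [0.0171, 0.0, 0.0, 0.0, 0.0], 'world_to_cam': [[0.9998, -0.0206, 0.0002, -0.5994], [-0.0196, -0.9469, 0.321, -0.0157], [-0.0064, -0.3209, -0.9471, 0.3573], [0.0, 0.0, 0.0, 1.0]]}
```

View pics/w1.png

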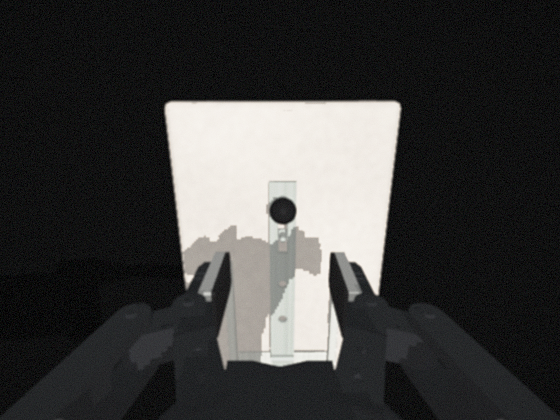

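The wrist view shows the knob at (283,210), the pin at about (282,240) and the middle hole near (282,284). The jaws are symmetric about column 281, so they are well centred. Next I'll put numbers on these.

Run:
```python
from h import *
z=np.load("w1.npz");p,d=z["p"],z["d"];c=imaging.get_calibration("wrist");c["world_to_cam"]=z["T"]
print("cam",np.linalg.inv(z["T"])[:3,3])
W=cloud(d,c);g=p.max(2)
m=np.zeros(g.shape,np.uint8);m[190:232,262:304]=(g[190:232,262:304]<50)
v,u=np.nonzero(m);print("knob",u.mean(),v.mean(),len(u),u.min(),u.max(),v.min(),v.max(),onplane([[u.mean(),v.mean()]],.12,c))
for r in (186,190,228,255,262,300,310): # bar edges via depth
    s=W[r,255:310]; b=np.nonzero((s[:,2]>.088)&(s[:,2]<.1))[0]
    if len(b): print(r,255+b.min(),255+b.max(),s[b].mean(0).round(4), 'edges x',onplane([[255+b.min()-.5,r],[255+b.max()+.5,r]],.094,c)[:,:2].round(4).tolist())
q=[(282,232),(282,238),(282,244),(282,284),(282,319)]
for a,zz in zip(q,(.101,.101,.101,.094,.094)): print(a,onplane([a],zz,c).round(4),W[a[1],a[0]].round(4))
cv2.imwrite("pics/w1c.png",cv2.resize(p[175:330,250:315,::-1],None,fx=8,fy=3.8*1,interpolation=cv2.INTER_CUBIC) if 0 else cv2.resize(p[195:295,240:320,::-1],None,fx=6,fy=6,interpolation=cv2.INTER_CUBIC))
```

```text
cam [0.60121747 0.08742547 0.34360827]
knob 282.3586497890295 210.45358649789029 474 270 294 198 222 [[0.60186619 0.00512066 0.12      ]]
186 269 296 [0.6025 0.0173 0.0921] edges x [[0.5905, 0.018], [0.6144, 0.0175]]
190 269 296 [0.6024 0.0136 0.0919] edges x [[0.5904, 0.0145], [0.6144, 0.014]]
228 269 295 [ 0.6013 -0.022   0.0921] edges x [[0.5892, -0.0209], [0.6134, -0.0214]]
255 270 295 [ 0.601  -0.0491  0.0924] edges x [[0.5893, -0.048], [0.6133, -0.0485]]
262 270 295 [ 0.6012 -0.0563  0.0927] edges x [[0.5891, -0.0553], [0.6133, -0.0558]]
300 270 294 [ 0.6    -0.0982  0.0929] edges x [[0.5878, -0.0971], [0.6121, -0.0976]]
310 271 294 [ 0.6002 -0.1099  0.0928] edges x [[0.5884, -0.1088], [0.6121, -0.1093]]
(282, 232) [[ 0.6013 -0.0219  0.101 ]] [ 0.6013 -0.0275  0.0886]
(282, 238) [[ 0.6012 -0.0277  0.101 ]] [ 0.6012 -0.0283  0.0996]
(282, 244) [[ 0.601  -0.0335  0.101 ]] [ 0.601  -0.0439  0.0802]
(282, 284) [[ 0.6003 -0.0793  0.094 ]] [ 0.6002 -0.0895  0.0787]
(282, 319) [[ 0.5996 -0.1197  0.094 ]] [ 0.5995 -0.1317  0.0796]
```

View pics/w1c.png

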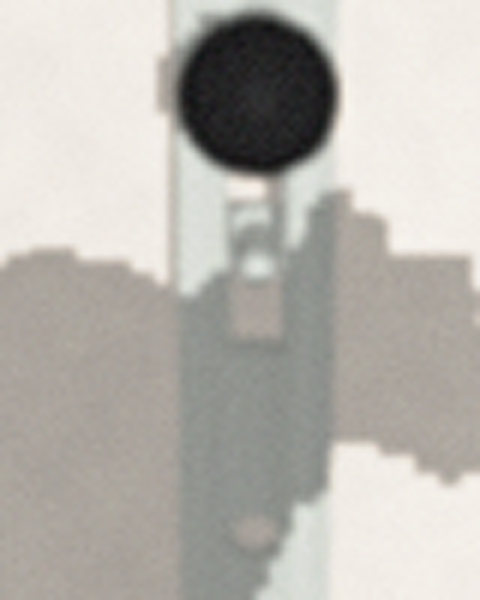

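The pin tip is at (282.8,239), giving y≈-0.0285. The middle hole is at y≈-0.079 to -0.080, so the shutter needs to travel about 51 mm. The knob sits about 2 mm off the jaw centre toward +x. I'll go partway down with that correction, narrow the jaws and look again.

Emit:
carry_out:
  increments:
    - [[0, 0.002, 0.04], [0, 0, 0], 60]
    - [[0, 0.002, 0.08], [0, 0, 0], 60]
    - [[0, 0.002, 0.098], [0, 0, 0], 60]
    - [[0, 0.002, 0.098], [0, 0, 0], 40]
    - [[0, 0.002, 0.098], [0, 0, 0], 40]
    - [[0, 0.002, 0.098], [0, 0, 0], 36]
    - [[0, 0.002, 0.098], [0, 0, 0], 36]
  squeeze: 20

```text
t: 2.85
tool_pos: [0.6031, 0.0042, 0.1051]
eef_rot: [2.244, 2.195, 0.004]
force: [0.9, -0.6, -0.2]
grip_width: 0.359
```

Run:
```python
from h import *
from bench import telemetry
o=telemetry.get_obs();print({k:np.round(o[k],4) for k in("t","tool_pos","eef_rot","force","grip_width")})
p,d=imaging.grab_frame("wrist");np.savez("w2.npz",p=p,d=d)
q=np.clip(p.astype(float)*1.5+20,0,255)
cv2.imwrite("pics/w2.png",cv2.resize(q[180:380,180:380,::-1],None,fx=3,fy=3,interpolation=cv2.INTER_CUBIC))
```

```text
{'t': np.float64(2.85), 'tool_pos': array([0.6031, 0.0042, 0.1051]), 'eef_rot': array([2.2436, 2.1952, 0.0036]), 'force': array([ 0.921 , -0.6437, -0.2084]), 'grip_width': np.float64(0.3587)}[ WARN:0@1.088] global loadsave.cpp:1063 imwrite_ Unsupported depth image for selected encoder is fallbacked to CV_8U.
```

View pics/w2.png

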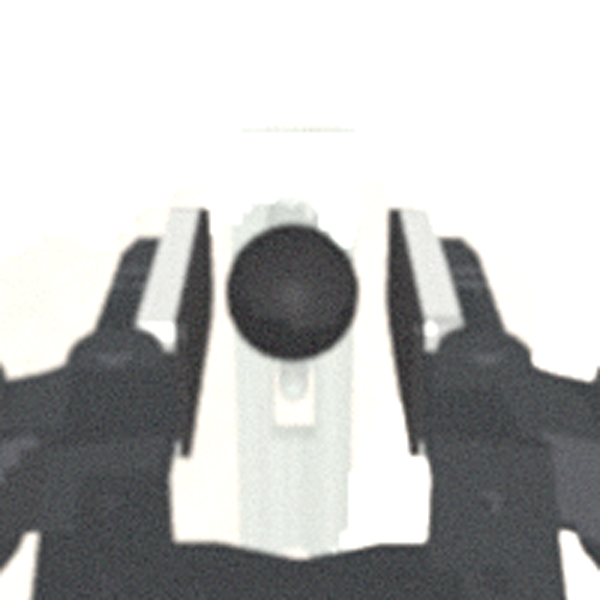

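The ball is at crop x≈293 between pad edges at 211 and 388 (centre 300), so it sits about 1.2 mm toward −x of the jaw centre. I'll correct that, go down 2 mm and close gently.

Emit:
carry_out:
  increments:
    - [[0.001, -0.001, 0.002], [0, 0, 0], 36]
    - [[0.001, -0.001, 0.002], [0, 0, 0], 32]
    - [[0.001, -0.001, 0.002], [0, 0, 0], 29]
    - [[0.001, -0.001, 0.002], [0, 0, 0], 27]
    - [[0.001, -0.001, 0.002], [0, 0, 0], 26]
    - [[0.001, -0.001, 0.002], [0, 0, 0], 25]
    - [[0.001, -0.001, 0.002], [0, 0, 0], 24]
    - [[0.001, -0.001, 0.002], [0, 0, 0], 23]
  squeeze: 20

```text
t: 3.7
tool_pos: [0.6009, 0.0053, 0.1013]
eef_rot: [-2.246, -2.197, -0.0]
force: [-0.3, -0.5, 1.1]
grip_width: 0.242
```

Emit:
carry_out:
  increments:
    - [[0, 0, 0], [0, 0, 0], 20]
    - [[0, 0, 0], [0, 0, 0], 20]
    - [[-0.0007, 0, -0.004], [0, 0, 0], 20]
    - [[-0.0015, 0, -0.0085], [0, 0, 0], 20]
    - [[-0.0027, 0, -0.013], [0, 0, 0], 20]
    - [[-0.0039, 0, -0.0173], [0, 0, 0], 20]
    - [[-0.0051, 0, -0.0215], [0, 0, 0], 20]
    - [[-0.0065, 0, -0.026], [0, 0, 0], 20]
    - [[-0.0095, 0, -0.0342], [0, 0, 0], 20]
    - [[-0.013, 0, -0.0425], [0, 0, 0], 20]
    - [[-0.0167, 0, -0.0504], [0, 0, 0], 20]
    - [[-0.0167, 0, -0.0504], [0, 0, 0], 20]
    - [[-0.0167, 0, -0.0504], [0, 0, 0], 20]
  squeeze: 40

```text
t: 5.0
tool_pos: [0.6008, -0.0116, 0.1521]
eef_rot: [2.246, 2.196, 0.001]
force: [0.8, -0.0, -2.3]
grip_width: 0.229
```

Emit:
carry_out:
  increments:
    - [[0.004, 0, 0], [0, 0, 0], 20]
    - [[0.01, 0, 0], [0, 0, 0], 20]
    - [[0.016, 0, 0], [0, 0, 0], 20]
    - [[0.022, 0, 0], [0, 0, 0], 20]
    - [[0.028, 0, 0], [0, 0, 0], 20]
    - [[0.034, 0, 0], [0, 0, 0], 20]
    - [[0.04, 0, 0], [0, 0, 0], 20]
    - [[0.045, 0, 0], [0, 0, 0], 20]
    - [[0.049, 0, 0], [0, 0, 0], 20]
    - [[0.051, 0, 0], [0, 0, 0], 20]
    - [[0.051, 0, 0], [0, 0, 0], 20]
    - [[0.051, 0, 0], [0, 0, 0], 20]

```text
t: 6.2
tool_pos: [0.6017, 0.0402, 0.1519]
eef_rot: [-2.245, -2.196, -0.002]
force: [0.3, 1.3, -3.1]
grip_width: 0.228
```

Run:
```python
from h import *
from bench import telemetry
o=telemetry.get_obs();print({k:np.round(o[k],4) for k in("t","tool_pos","eef_rot","force","grip_width")})
p,d=imaging.grab_frame("wrist");t,_=imaging.grab_frame("top")
a=cv2.resize(p[180:380,180:380,::-1],(440,440),interpolation=cv2.INTER_CUBIC)
b=cv2.resize(t[130:220,235:400,::-1],(800,436),interpolation=cv2.INTER_CUBIC)[:,:800]
b=cv2.resize(t[150:190,245:365,::-1],None,fx=6.6,fy=6.6,interpolation=cv2.INTER_CUBIC)
cv2.imwrite("pics/w3.png",np.vstack([cv2.resize(p[230:400,170:390,::-1],(b.shape[1]//2,300)).repeat(1,1) if 0 else np.pad(cv2.resize(p[180:380,180:380,::-1],(330,330),interpolation=cv2.INTER_CUBIC),((0,0),(0,b.shape[1]-330),(0,0))),b]))
```

```text
{'t': np.float64(6.2), 'tool_pos': array([0.6017, 0.0402, 0.1519]), 'eef_rot': array([-2.2455e+00, -2.1962e+00, -1.8000e-03]), 'force': array([ 0.2894,  1.2646, -3.1172]), 'grip_width': np.float64(0.228)}
```

View pics/w3.png

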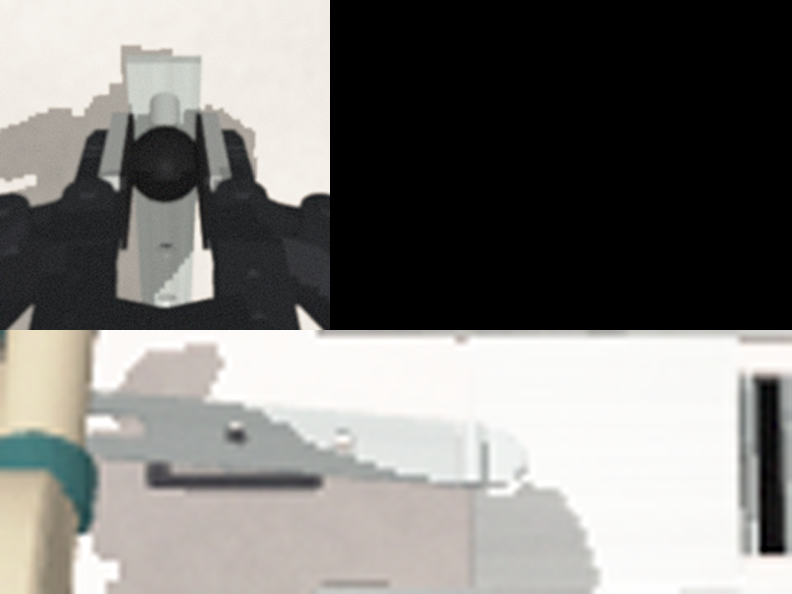

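The ball is held firmly and the stay is raised with the shutter drawn. In the top crop the middle hole is at (235,432) and the end hole at (343,438). I'll lower along the arc to just above the tip (about 0.14 rad).

Emit:
carry_out:
  increments:
    - [[0.003, 0, 0.006], [0, 0, 0], 20]
    - [[0.0055, 0, 0.012], [0, 0, 0], 20]
    - [[0.008, 0, 0.018], [0, 0, 0], 20]
    - [[0.01, 0, 0.023], [0, 0, 0], 20]
    - [[0.0108, 0, 0.0263], [0, 0, 0], 20]
    - [[0.0108, 0, 0.0263], [0, 0, 0], 20]
    - [[0.0108, 0, 0.0263], [0, 0, 0], 20]
  squeeze: 30

```text
t: 7.0
tool_pos: [0.6018, 0.0503, 0.1254]
eef_rot: [-2.246, -2.197, 0.0]
force: [0.9, -0.4, -1.0]
grip_width: 0.228
```

Emit:
carry_out:
  increments:
    - [[0.0005, 0, 0.0015], [0, 0, 0], 20]
    - [[0.0009, 0, 0.003], [0, 0, 0], 20]
    - [[0.0009, 0, 0.003], [0, 0, 0], 20]

```text
t: 7.3
tool_pos: [0.6019, 0.0511, 0.1223]
eef_rot: [2.245, 2.197, 0.0]
force: [0.0, 0.2, -1.6]
grip_width: 0.228
```

Emit:
carry_out:
  increments:
    - [[0.0002, 0, 0.0007], [0, 0, 0], 20]
    - [[0.0004, 0, 0.0014], [0, 0, 0], 20]
    - [[0.0004, 0, 0.0014], [0, 0, 0], 20]

```text
t: 7.6
tool_pos: [0.6019, 0.0516, 0.1209]
eef_rot: [2.246, 2.197, -0.0]
force: [-0.0, -0.3, -1.4]
grip_width: 0.226
```

Emit:
carry_out:
  increments:
    - [[0.0002, 0, 0.0007], [0, 0, 0], 20]
    - [[0.0004, 0, 0.0014], [0, 0, 0], 20]
    - [[0.0004, 0, 0.0014], [0, 0, 0], 20]

```text
t: 7.9
tool_pos: [0.6019, 0.052, 0.1195]
eef_rot: [2.245, 2.197, -0.0]
force: [0.8, -1.3, -1.1]
grip_width: 0.228
```

Emit:
carry_out:
  increments:
    - [[0.0002, 0, 0.0007], [0, 0, 0], 20]
    - [[0.0004, 0, 0.0014], [0, 0, 0], 20]
    - [[0.0004, 0, 0.0014], [0, 0, 0], 20]

```text
t: 8.2
tool_pos: [0.6019, 0.0524, 0.1181]
eef_rot: [-2.246, -2.197, 0.0]
force: [-0.9, -0.8, -0.4]
grip_width: 0.229
```

Emit:
carry_out:
  increments:
    - [[0.0002, 0, 0.0007], [0, 0, 0], 20]
    - [[0.0003, 0, 0.0014], [0, 0, 0], 20]
    - [[0.0003, 0, 0.0014], [0, 0, 0], 20]

```text
t: 8.5
tool_pos: [0.6019, 0.0529, 0.1167]
eef_rot: [-2.246, -2.197, -0.0]
force: [0.7, -0.8, -1.4]
grip_width: 0.225
```

There's no load at about 0.09 rad, below where the plain bar would rest on the tip at this position. The tip looks to be entering the hole, so I'll continue gently.

Emit:
carry_out:
  increments:
    - [[0.0002, 0, 0.0008], [0, 0, 0], 20]
    - [[0.0004, 0, 0.0016], [0, 0, 0], 20]
    - [[0.0004, 0, 0.0016], [0, 0, 0], 20]

```text
t: 8.8
tool_pos: [0.6019, 0.0533, 0.1151]
eef_rot: [-2.246, -2.197, -0.0]
force: [-0.0, -1.6, -1.1]
grip_width: 0.232
```

Emit:
carry_out:
  increments:
    - [[0.0002, 0, 0.0008], [0, 0, 0], 20]
    - [[0.0004, 0, 0.0016], [0, 0, 0], 20]
    - [[0.0004, 0, 0.0016], [0, 0, 0], 20]

```text
t: 9.1
tool_pos: [0.6019, 0.0536, 0.1135]
eef_rot: [-2.246, -2.197, -0.0]
force: [-0.5, -0.3, -1.6]
grip_width: 0.227
```

Emit:
carry_out:
  increments:
    - [[0.0002, 0, 0.001], [0, 0, 0], 20]
    - [[0.0004, 0, 0.002], [0, 0, 0], 20]
    - [[0.0004, 0, 0.002], [0, 0, 0], 20]

```text
t: 9.4
tool_pos: [0.602, 0.0542, 0.1115]
eef_rot: [-2.245, -2.197, -0.001]
force: [-0.1, 0.5, -2.1]
grip_width: 0.225
```

Emit:
carry_out:
  increments:
    - [[0.0002, 0, 0.001], [0, 0, 0], 20]
    - [[0.0004, 0, 0.002], [0, 0, 0], 20]
    - [[0.0004, 0, 0.002], [0, 0, 0], 20]

```text
t: 9.7
tool_pos: [0.602, 0.0546, 0.1095]
eef_rot: [-2.245, -2.197, -0.001]
force: [-0.0, 1.1, -0.7]
grip_width: 0.226
```

Emit:
carry_out:
  increments:
    - [[0.0002, 0, 0.001], [0, 0, 0], 20]
    - [[0.0004, 0, 0.002], [0, 0, 0], 20]
    - [[0.0004, 0, 0.002], [0, 0, 0], 20]

```text
t: 10.0
tool_pos: [0.6019, 0.0551, 0.1074]
eef_rot: [-2.245, -2.197, -0.0]
force: [0.4, 1.1, -1.6]
grip_width: 0.229
```

Emit:
carry_out:
  increments:
    - [[0.0002, 0, 0.001], [0, 0, 0], 20]
    - [[0.0004, 0, 0.002], [0, 0, 0], 20]
    - [[0.0004, 0, 0.002], [0, 0, 0], 20]

```text
t: 10.3
tool_pos: [0.602, 0.0553, 0.1054]
eef_rot: [-2.245, -2.197, -0.0]
force: [0.6, 1.0, -0.6]
grip_width: 0.229
```

Emit:
carry_out:
  increments:
    - [[0.0002, 0, 0.001], [0, 0, 0], 20]
    - [[0.0004, 0, 0.002], [0, 0, 0], 20]
    - [[0.0004, 0, 0.002], [0, 0, 0], 20]

```text
t: 10.6
tool_pos: [0.602, 0.0556, 0.1036]
eef_rot: [-2.246, -2.197, -0.0]
force: [-0.6, 1.9, -0.5]
grip_width: 0.231
```

Emit:
carry_out:
  increments:
    - [[0.0001, 0, 0.0005], [0, 0, 0], 20]
    - [[0.0002, 0, 0.001], [0, 0, 0], 20]
    - [[0.0002, 0, 0.001], [0, 0, 0], 20]

```text
t: 10.9
tool_pos: [0.602, 0.0558, 0.1027]
eef_rot: [2.246, 2.197, 0.0]
force: [0.3, 1.2, 0.7]
grip_width: 0.231
```

The tool is within about 1.5 mm of the starting flat height and there was no load on the way down. I'll release, rise and check.

Emit:
carry_out:
  increments:
    - [[0, 0, 0], [0, 0, 0], 26]
    - [[0, 0, 0], [0, 0, 0], 30]
    - [[0, 0, 0], [0, 0, 0], 40]
    - [[0, 0, 0], [0, 0, 0], 60]
    - [[0, 0, 0], [0, 0, 0], 60]
    - [[0, 0, 0], [0, 0, 0], 60]
    - [[0, 0, -0.02], [0, 0, 0], 60]
    - [[0, 0, -0.05], [0, 0, 0], 60]
    - [[0, 0, -0.09], [0, 0, 0], 60]
    - [[0, 0, -0.1], [0, 0, 0], 60]
    - [[0, 0, -0.1], [0, 0, 0], 60]

```text
t: 12.0
tool_pos: [0.6032, 0.0558, 0.2048]
eef_rot: [2.243, 2.195, 0.005]
force: [-0.2, 0.1, -1.2]
grip_width: 0.6
```

Run:
```python
from h import *
from bench import telemetry
o=telemetry.get_obs();print({k:np.round(o[k],4) for k in("t","tool_pos","force","grip_width")})
c=imaging.get_calibration("wrist");p,d=imaging.grab_frame("wrist")
W=cloud(d,c);g=p.max(2);m=np.zeros(g.shape,bool);m[190:240,260:306]=g[190:240,260:306]<50
v,u=np.nonzero(m);print("knob",u.mean(),v.mean(),u.min(),u.max(),onplane([[u.mean(),v.mean()]],.12,c),"top z",W[m][:,2].max())
for r in (186,190,235,255,262,300,310):
    s=W[r,255:310]; b=np.nonzero((s[:,2]>.086)&(s[:,2]<.11))[0]
    if len(b): print(r,s[b].mean(0).round(4))
cv2.imwrite("pics/w4.png",cv2.resize(p[170:330,230:330,::-1],None,fx=3.6,fy=3.6,interpolation=cv2.INTER_CUBIC))
```

```text
{'t': np.float64(12.0), 'tool_pos': array([0.6032, 0.0558, 0.2048]), 'force': array([-0.224 ,  0.0588, -1.2094]), 'grip_width': np.float64(0.6)}
knob 277.1926406926407 208.28354978354977 265 289 [[0.6021207  0.05621691 0.12      ]] top z 0.3466983527786956
186 [0.6024 0.0668 0.092 ]
190 [0.6025 0.0631 0.0919]
235 [0.6012 0.0202 0.0924]
255 [ 6.014e-01 -4.000e-04  9.250e-02]
262 [ 0.6013 -0.0078  0.0925]
300 [ 0.6007 -0.0502  0.0928]
310 [ 0.6005 -0.0619  0.0929]
```

View pics/w4.png

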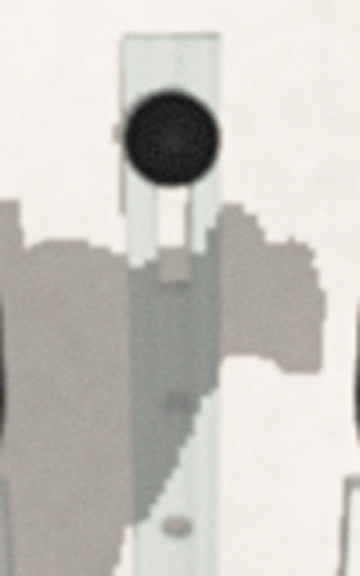

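The slot is now empty and the middle hole at crop (180,400) has the pin in it. Bar heights match the starting flat state, and the knob moved 51 mm. The gripper is well clear, so I'm handing in.

```bash
python3 -c "
from bench import job;print(job.job_done())"
```

```text
the job is handed in; nothing more can be done
None
```

The vent is set half open: the stay's middle hole is down over the pin and the bar lies flat. I handed the job in at about 12 s on the robot's clock; it reports no verdict.

**What I did:** I gripped the ball knob from above and lifted the stay to about 0.3 rad. I drew the shutter 51 mm, then lowered the stay onto the pin in steps of about 1.5–2 mm (0.8–1 mm on the finest). Then I released it and raised the gripper about 100 mm clear.

**Last checks:**
- **Pin load:** the wrist force read at most about 3 N at the end of each move, near the noise level while lowering. The pin force itself is not measured directly.
- **Bar flat:** its measured heights (91.9–92.9 mm in the wrist camera's depth image) match those before the lift, when it lay flat.
- **Shutter:** the knob moved 51.1 mm from the start, which puts the shutter at about 54 mm from shut. That figure includes an estimated 3 mm of opening at the start.
- **Hole on pin:** the slot is empty and the middle hole shows the pin in it, though that part of the picture is in shadow and blurred.
- **Bystanders:** the arm was not brought near the bottle, beaker or slide box, but I took no final picture of them.

No check failed. The top, side and wrist cameras disagreed by up to about 3 mm on the knob's sideways position, so I centred the jaws on a close-up wrist picture before gripping.

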